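# Set the photo scale beside a pinned beetle

### The arm

A 6-joint arm with a two-finger parallel gripper is mounted at the origin on a cart in front of the work surface, level with it; the furniture and walls round the work are solid. World frame = base frame: x ahead of the robot, y to its left, z up, the work surface at z = 0. Lengths are in mm, angles in rad, forces in N, time in s.
With the tool pointing down it reaches from about 350 to 775 mm from the base axis. Payload 7.3 kg.
Tool frame: the origin (TCP) lies at the very end of the fingers, on their centre line; the grasp point (between the pads) lies 19 mm behind it; z points along the fingers, y is the line along which they close (so a half turn about z gives the same grasp; the last joint's range is limited). The gripper opens to 92 mm and grips with 3 to 60 N. Pads are 19 mm wide; open, the fingers measure 130 mm over their backs; the gripper's body (75 mm by 190 mm) begins 47 mm behind the grasp point.
Start: joints at [-1.378, 0.342, 1.524, -0, 1.275, -0.146], TCP at [174.51, -495.168, 226.741] pointing down, gripper open.
Joint ranges: [-2.53, 2.53], [-0.77, 2.02], [0.04, 2.7], [-1, 4.14], [0.28, 2.66], [-3.11, 3.11]. Speed limits (rad/s): [2.57, 2.57, 3.14, 3.14, 3.14, 3.14].

### API

Orientations are given as [roll, pitch, yaw] about the fixed x, y, z axes, in that order (R = Rz(yaw) Ry(pitch) Rx(roll)).
In Python, from plant import * gives the robot as it stands.
- The arm moves only by the tool arm_command, never from a script. Its arguments are lists of equal length, an entry for each row: "gripper": the finger opening in mm, from 0 to 91.8; "dp": the shift along the tool's x, y, z in units of 25 mm (1.0 is 25 mm), a list of three; "twist": the turn about the tool's z in units of 5 degrees (1.0 is 5 degrees). A call has exactly 5 rows; each row shifts and turns the commanded pose from where the row before left it, along the tool's axes as they then stand; what a row does not reach is not made up. A row lasts 1/8 s, in which the tool goes at most 62.5 mm and 10.7 degrees, less where a joint would pass 70% of its speed; a pose out of reach is approached as far as the arm can. A call is refused whole if a number of a shift passes 1 or a number of a turn 1, either way. A call with a gripper value outside its range is refused whole. The fingers move at their own pace and stop on an object; the grip force is fixed at half the most. Time passes only in rows, so rows that do not move let the fingers close, or fill a call up. It gives the time, the measured TCP pose, the force, the opening and the grip force at its end, in the units of the state.
- get_obs(): the state, without advancing time (a new reading comes with each control period).
- capture(name): name is "side" or "top"; returns the picture (420x560x3 uint8, red, green, blue); there is no depth.
- get_calibration(name): a dict with "mtx" (3x3 intrinsics, pixels), "position" and "attitude" of the camera in the world. Camera axes: x right, y down, z forward; pixel columns grow to the right and rows downward; lengths in mm; the calibration is good to about 2 mm. A picture is of the moment at which its call begins. get_calibration takes no time and is no camera call.
- close_job(): hands the job in; it is judged then, once.
The state is a dict: "time": time; "joint_positions": joint angles; "dq": joint speeds; "tau": joint torques, N m; "tool_pos": TCP position; "tcp_rot": TCP orientation; "contact_force": force on the tool from outside, world axes, zero at the start; "moment": the same for the moment, N m; "grip_width": finger opening in mm; "finger_force": force on a finger pad.
Only numpy, scipy, OpenCV 4.12 (cv2) and the standard library are available. Lean on these libraries where they do the work, as an engineer would, in place of code of your own. Each camera call takes 0.05 s, during which the arm holds its last target. There are 200 camera calls.

### The job

The pinned beetle beside the blue case that bears a white scale plate is to be photographed from above, with the scale at the height of its back. With the fingertips, push the foam cube that carries it straight across the desk until it stands flush against the side of the case that faces it, and slide the scale plate out over that same edge until just its graduated end, 30 mm up to the bold cross line, overhangs, square to the edge and alongside the beetle. Only push: pick nothing up, do not touch the beetle, and leave everything else where it is.

Things in the scene. Friction and masses are not known exactly. Their poses are not given: they have to be found in the camera images.
- slide_case: Flat closed blue plastic case, 126 (x) x 166 (y) x 26 (z) mm, lying on the desk; it cannot be moved. Origin at the centre of its underside. Its own -x points out of the long side over which the scale is to stand out (the side towards the foam cube, roughly to the robot's right); its y runs along that side.
- case_edge (a point): Middle of the top edge of that long side of the case: 63 mm from the case's centre along its -x, 26 mm above the desk.
- scale: Scale plate: flat white acrylic bar, 84 (x) x 28 (y) x 5 (z) mm, about 20 g, loose on top of the case, roughly at right angles to the edge. Origin at the centre of its underside (26 mm above the desk). Its own -x points to the graduated end. It slides freely; pushed at its plain end it stops when the push stops.
- scale_end (a point): Middle of the scale's graduated end, at its underside: 42 mm from the plate's centre along its -x.
- scale_line (a point): Middle of the bold black cross line on top of the scale, 30 mm from the graduated end; the black chequers and ticks lie between it and that end.
- cube: White foam cube with the beetle pinned over it, standing on the desk directly before the case's long side. Foam 24 (x) x 30 (y) x 18 (z) mm, about 15 g; 52 mm high with the pin. Origin: centre of its underside. Its y runs roughly at right angles to the case's edge; its two y faces are 24 mm wide, 15 mm from the origin: one looks to the case, push the other.
- beetle: The beetle and its pin, fixed to the cube: body and legs 30 (x) x 22 (y) mm, from 24 to 38 mm above the desk, pin up to 52 mm. Same origin and axes as the cube. Not to be touched.
- cube2: Second pinned specimen on a foam cube, farther from the case, 52 mm high: leave alone.
- cube3: Third pinned specimen on a foam cube, farther from the case, 52 mm high: leave alone.
- pin_block: Wooden stepped pinning block, 32 x 78 x 36 mm, on the desk: leave alone.
- labels: Banded stack of label cards, 40 x 57 x 10 mm, lying on the case beside the scale: leave alone.
- lens: Folding pocket loupe, 26 x 67 x 16 mm, on the desk: leave alone.
- vial: Glass vial with white cap, 21 mm across, 58 mm high, on the desk: leave alone.
- dish: Small round dish, 56 mm across, 10 mm high, on the desk: leave alone.
Mind the look-alikes: they are no part of the job. What is shaped like the cube but yellow is not meant. Leave any orange look-alike of the scale alone.

How it is judged (in metres and radians):
At the end, for the whole second after the job is handed in: The scale lies flat and still on the case, its graduated end 30 mm (within 4) beyond the edge, square within 0.12 rad; the cube stands upright against the case (gap under 3.5 mm, square within 0.12 rad), its centre 31 to 80 mm to the side of the scale's centre line (x of scale_end in the frame of slide_case between -0.097 and -0.089 m and angle between the x axis of scale and the x axis of slide_case, either way round below 0.12 rad and x of cube in the frame of slide_case above -0.0815 m and angle between the y axis of cube and the x axis of slide_case, either way round below 0.12 rad and y of cube in the frame of scale between -0.08 and -0.031 m and height (world z) of scale below 0.029 m and angle between each of scale, cube's own z axis and vertical below 0.06 rad and linear speed of each of scale, cube below 0.01 m/s); the robot touches nothing.
It fails at once if the scale is lifted, tipped or falls off the case (height (world z) of scale above 0.034 m or height (world z) of scale below 0.02 m or angle between scale's own z axis and vertical above 0.2 rad).
It fails at once if the foam cube is lifted or tipped (height (world z) of cube above 0.008 m or angle between cube's own z axis and vertical above 0.35 rad).
It fails at once if the beetle or its pin is touched by the fingers, the arm or the scale (contact force between any of the fingers, the arm, scale and beetle above 0.3 N).
It fails at once if another thing on the desk or on the case is moved by more than 15 mm (distance of any of cube2, cube3, pin_block, labels, lens, vial, dish from where it was at the start of the episode above 0.015 m).
It also fails if it takes over 45 s, if anything falls off the work surface, if the arm or the gripper's body presses on something with over 40 N, if the wrist force passes 120 N, or if a joint passes its speed limit or range.

## Working session

There is one attempt and no reset: what is moved stays moved. The work goes in short steps, Python scripts to look and compute and a tool call to move; the robot and the scene stay as the last step left them, time stands still between calls to the robot, and variables do not carry over. Pictures are saved under pics/ and viewed, at most 10 in all, crops included, and the job is handed in when it is done.

Besides the shell and the picture viewer there is one more tool, called after "Call:" as name(argument=value, ...) on one line, values as JSON. arm_command: Moves the arm, as the interface text tells. Its arguments: {"type":"object","properties":{"gripper":{"type":"array"},"dp":{"type":"array"},"twist":{"type":"array"}},"required":["gripper","dp","twist"]}

```bash
mkdir -p pics; python3 - <<'E'
from plant import *
import cv2
for n in("top","side"):
    cv2.imwrite(f"pics/{n}0.png",cv2.cvtColor(capture(n),cv2.COLOR_RGB2BGR)); c=get_calibration(n); print(n,c)
o=get_obs(); print(o["time"],o["tool_pos"],o["tcp_rot"],o["grip_width"])
E
```

```text
top {'mtx': array([[461.41284914,   0.        , 279.8990416 ],
       [  0.        , 461.41284914, 208.66029679],
       [  0.        ,   0.        ,   1.        ]]), 'position': array([367.49820875, -88.88758163, 927.96749005]), 'attitude': array([-2.92536921, -0.00491674, -1.4361307 ])}
side {'mtx': array([[406.38338253,   0.        , 286.7597755 ],
       [  0.        , 406.38338253, 212.50202206],
       [  0.        ,   0.        ,   1.        ]]), 'position': array([510.76510315, 630.63478852, 555.06199101]), 'attitude': array([-2.16696387,  0.00504458, -3.0901576 ])}
0.1 [ 174.46940805 -494.81335143  226.10825477] [-3.14028840e+00 -2.10728741e-04  3.38807990e-01] 91.61424290123125
```

View pics/top0.png

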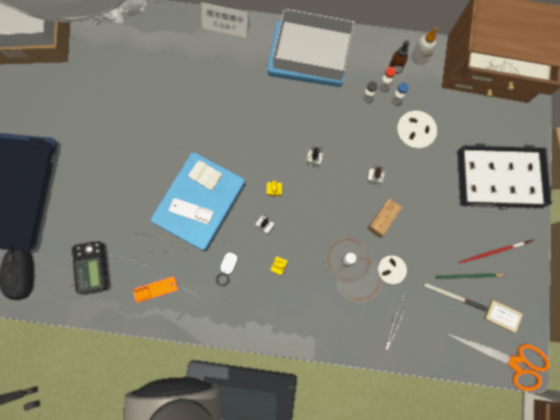

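View pics/side0.png

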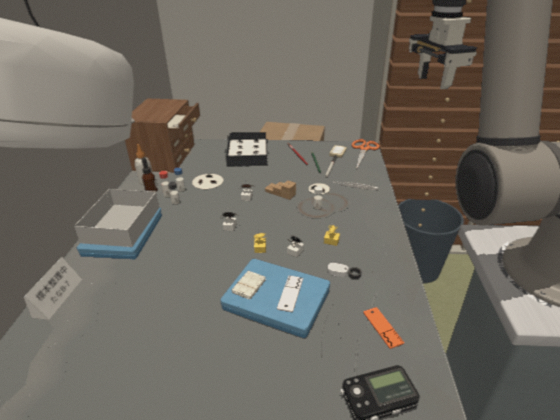

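The top view shows the blue case at about (199,200) with the white scale on it at (190,211). Cube candidates are white (265,224), white (315,156), white (376,175), yellow (274,188) and yellow (279,266). The one at (265,224) fits: it is white and directly before the long right side of the case. The orange bar at (155,289) is the decoy scale. I'll confirm this in one enlarged crop.

```bash
cat > h.py <<'E'
import numpy as np, cv2
from scipy.spatial.transform import Rotation as R
from plant import *
def ray(n,px,z):
    c=get_calibration(n); M=R.from_euler('xyz',c["attitude"]).as_matrix()
    px=np.atleast_2d(px).astype(float); z=np.broadcast_to(z,len(px))
    d=(np.c_[px,np.ones(len(px))]@np.linalg.inv(c["mtx"]).T)@M.T
    p=np.array(c["position"]); return p+d*((z-p[2])/d[:,2])[:,None]
def proj(n,P):
    c=get_calibration(n); M=R.from_euler('xyz',c["attitude"]).as_matrix()
    q=(np.atleast_2d(P)-c["position"])@M@c["mtx"].T; return q[:,:2]/q[:,2:]
def crop(n,x0,y0,w,h,k,out):
    im=cv2.cvtColor(capture(n),cv2.COLOR_RGB2BGR); cv2.imwrite(out.replace('.png','_full.png'),im)
    cv2.imwrite(out,cv2.resize(im[y0:y0+h,x0:x0+w],None,fx=k,fy=k,interpolation=cv2.INTER_CUBIC))
E
python3 - <<'E'
from h import *
crop("top",145,145,150,115,5,"pics/c1.png")
im=cv2.imread("pics/c1_full.png"); hsv=cv2.cvtColor(im,cv2.COLOR_BGR2HSV)
m=cv2.inRange(hsv,(95,120,80),(112,255,255)); m[:140]=0;m[260:]=0;m[:,:145]=0;m[:,255:]=0
c=max(cv2.findContours(m,0,2)[0],key=cv2.contourArea); r=cv2.minAreaRect(c); b=cv2.boxPoints(r); print(r,b.tolist())
P=ray("top",b,26);print(P.round(1)); print([np.linalg.norm(P[i]-P[i-1]).round(1) for i in range(4)])
E
```

```text
((211.5843505859375, 232.47012329101562), (10.72476863861084, 41.00489807128906), 43.91907501220703) [[193.50035095214844, 243.5188751220703], [221.9430694580078, 213.9822235107422], [229.66835021972656, 221.42137145996094], [201.2256317138672, 250.95802307128906]]
[[471.9  92.3  26. ]
 [538.   46.4  26. ]
 [525.2  28.8  26. ]
 [459.4  74.7  26. ]]
[np.float64(21.5), np.float64(80.5), np.float64(21.8), np.float64(80.2)]
```

View pics/c1.png

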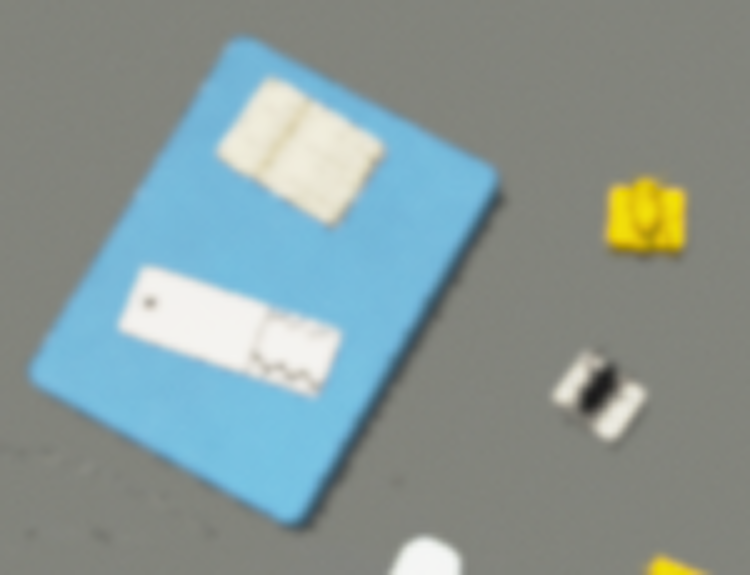

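The crop confirms that the white scale (graduated end at about crop (330,362), facing the edge) and the white cube with the black beetle (crop (600,396)) are the ones meant.

```bash
cat >> h.py <<'E'
def rect(n,im,lo,hi,roi,z,seed=None):
    hsv=cv2.cvtColor(im,cv2.COLOR_BGR2HSV); m=cv2.inRange(hsv,lo,hi); k=np.zeros_like(m)
    x0,y0,x1,y1=roi; k[y0:y1,x0:x1]=m[y0:y1,x0:x1]
    k=cv2.morphologyEx(k,cv2.MORPH_CLOSE,np.ones((5,5)))
    c=max(cv2.findContours(k,0,2)[0],key=cv2.contourArea)
    P=ray(n,c[:,0,:],z)[:,:2].astype(np.float32); return cv2.minAreaRect(P)
E
python3 - <<'E'
from h import *
im=cv2.imread("pics/c1_full.png")
print("case",rect("top",im,(95,60,60),(120,255,255),(145,145,255,260),26))
print("scale",rect("top",im,(0,0,190),(180,40,255),(165,195,217,227),31))
print("cube",rect("top",im,(0,0,165),(180,60,255),(252,211,278,236),18))
f=lambda L:np.array(L)/5.+145-.4
for L,z in(([(240,37),(500,168),(297,525),(30,373)],26),([(143,265),(343,328),(320,397),(118,330)],31),([(588,350),(648,390),(610,442),(552,395)],18)):
    P=ray("top",f(L),z)[:,:2]; d=np.roll(P,-1,0)-P
    print(P.round(1).tolist(),P.mean(0).round(1),np.linalg.norm(d,axis=1).round(1),np.degrees(np.arctan2(d[:,1],d[:,0])).round(1))
E
```

```text
case ((560.2359008789062, 98.36408996582031), (130.0542755126953, 167.42892456054688), 69.08809661865234)
scale ((535.2326049804688, 108.4154052734375), (85.2049560546875, 28.55949592590332), 79.11459350585938)
cube ((526.3944091796875, -49.22019958496094), (9.680517196655273, 25.80048942565918), 61.41862869262695)
[[658.3, 127.1], [617.5, 12.8], [462.8, 69.8], [508.4, 185.2]] [561.7  98.7] [121.3 164.8 124.1 160.8] [-109.7  159.8   68.5  -21.2]
[[556.9, 147.5], [542.3, 64.1], [513.6, 68.5], [529.4, 152.5]] [535.5 108.2] [84.7 29.1 85.4 27.9] [-99.9 171.3  79.3 -10.2]
[[549.2, -32.8], [536.3, -59.0], [513.3, -46.9], [529.0, -21.2]] [532. -40.] [29.2 26.  30.1 23.3] [-116.3  152.1   58.5  -30. ]
```

Case frame: centre is about (561,98.5), with +x at 69.3°. Scale centre is at (0,27), about 10° off square; cube is at (-140,-22), about 7° off. Cube first, then scale. I'll turn the tool so its x follows the case's +x (yaw 1.21, i.e. -10 twist units), then close the gripper to 10 mm.

Call:
arm_command(gripper=[10,10,10,10,10], dp=[[0,0,0],[0,0,0],[0,0,0],[0,0,0],[0,0,0]], twist=[-1,-1,-1,-1,-1])

```text
time: 0.78
tool_pos: [174.5, -495.0, 226.4]
tcp_rot: [-3.141, -0.0, 0.778]
contact_force: [1.0, -0.4, 0.5]
grip_width: 46.5
finger_force: 0.0
```

Call:
arm_command(gripper=[10,10,10,10,10], dp=[[0,0,0],[0,0,0],[0,0,0],[0,0,0],[0,0,0]], twist=[-1,-1,-1,-1,-1])

```text
time: 1.4
tool_pos: [174.5, -495.0, 226.5]
tcp_rot: [-3.141, -0.0, 1.214]
contact_force: [0.3, -0.1, -0.7]
grip_width: 10.5
finger_force: 0.0
```

```bash
cat >> h.py <<'E'
C=np.array([560.8,98.5]); A=np.radians(69.3); EX=np.array([np.cos(A),np.sin(A)]); EY=np.array([-EX[1],EX[0]])
def tocase(p): d=np.asarray(p)[:2]-C; return np.array([d@EX,d@EY])
def units(cx,cy,z):
    o=get_obs(); M=R.from_euler('xyz',o["tcp_rot"]).as_matrix(); t=np.r_[C+cx*EX+cy*EY,z]
    print("t",round(o["time"],2),"tcp",o["tool_pos"].round(1),"case",tocase(o["tool_pos"]).round(1),"yaw",o["tcp_rot"].round(3),"w",round(o["grip_width"],1),"F",np.round(o["contact_force"],1))
    print("units to go",((t-o["tool_pos"])@M/25).round(2),"target",t.round(1))
E
python3 -c "
from h import *
units(-174,-22,60)"
```

```text
t 1.4 tcp [ 174.5 -495.   226.5] case [-691.7  151.6] yaw [-3.141 -0.     1.214] w 10.5 F [ 0.3 -0.1 -0.7]
units to go [20.67  7.05  6.67] target [519.9 -72.   60. ]
```

Call:
arm_command(gripper=[10,10,10,10,10], dp=[[1,0.35,0],[1,0.35,0],[1,0.35,0],[1,0.35,0],[1,0.35,0]], twist=[0,0,0,0,0])

```text
time: 2.02
tool_pos: [259.9, -392.7, 226.5]
tcp_rot: [-3.141, -0.0, 1.211]
contact_force: [0.4, -0.3, -0.3]
grip_width: 9.9
finger_force: 0.0
```

Call:
arm_command(gripper=[10,10,10,10,10], dp=[[1,0.35,0],[1,0.35,0],[1,0.35,0],[1,0.35,0],[1,0.35,0]], twist=[0,0,0,0,0])

```text
time: 2.65
tool_pos: [344.7, -291.1, 226.5]
tcp_rot: [-3.141, -0.0, 1.211]
contact_force: [0.2, 0.1, -0.4]
grip_width: 9.9
finger_force: 0.0
```

Call:
arm_command(gripper=[10,10,10,10,10], dp=[[1,0.35,0],[1,0.35,0],[1,0.35,0],[1,0.35,0],[1,0.35,0]], twist=[0,0,0,0,0])

```text
time: 3.28
tool_pos: [429.6, -189.5, 226.5]
tcp_rot: [-3.141, 0.0, 1.211]
contact_force: [0.3, -0.6, -1.0]
grip_width: 10.0
finger_force: 0.0
```

Call:
arm_command(gripper=[10,10,10,10,10], dp=[[0.9,0.35,0.5],[0.9,0.35,0.5],[0.9,0.35,1],[0.8,0.35,1],[0.5,0.35,1]], twist=[0,0,0,0,0])

```text
time: 3.9
tool_pos: [505.7, -111.2, 125.7]
tcp_rot: [-3.141, 0.0, 1.212]
contact_force: [-0.2, -1.3, -0.3]
grip_width: 10.1
finger_force: 0.0
```

```bash
python3 -c "
from h import *
units(-178,-22,6)
crop('top',205,160,120,90,6.6,'pics/c2.png')"
```

```text
t 3.9 tcp [ 505.7 -111.2  125.7] case [-215.6  -22.6] yaw [-3.141  0.     1.212] w 10.1 F [-0.2 -1.3 -0.3]
units to go [ 1.5  -0.02  4.79] target [518.5 -75.8   6. ]
```

View pics/c2.png

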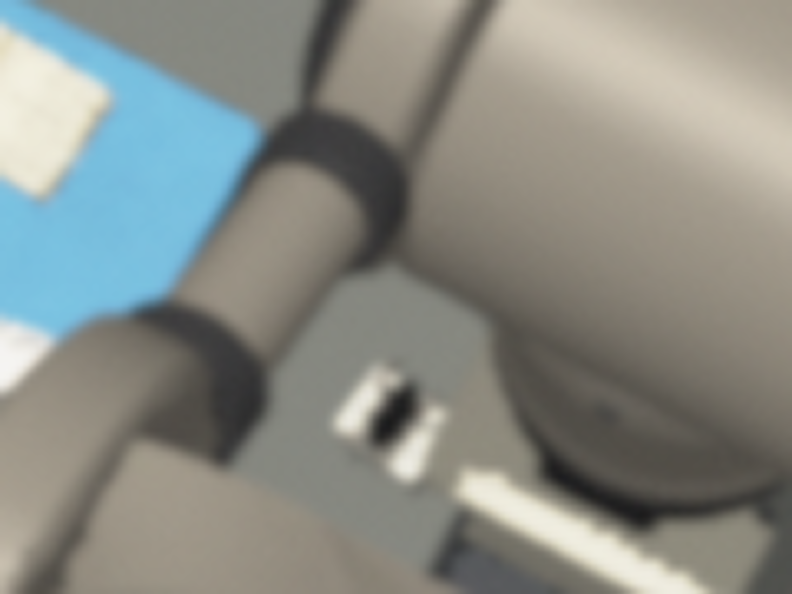

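The cube is seen at crop (390,420), unobstructed and with the gripper behind it on the right. Next I descend behind it.

Call:
arm_command(gripper=[10,10,10,10,10], dp=[[0.5,0,1],[0.5,0,1],[0,0,1],[0,0,0.9],[0,0,0.8]], twist=[0,0,0,0,0])

```text
time: 4.58
tool_pos: [513.9, -88.9, 8.7]
tcp_rot: [-3.141, 0.0, 1.211]
contact_force: [-0.4, 0.2, -0.1]
grip_width: 10.1
finger_force: 0.0
```

```bash
python3 -c "
from h import *
units(-102.5,-22,6)
crop('side',225,215,130,95,6,'pics/c3.png')"
```

```text
t 4.58 tcp [513.9 -88.9   8.7] case [-191.9  -22.4] yaw [-3.141  0.     1.211] w 10.1 F [-0.4  0.2 -0.1]
units to go [ 3.57 -0.01  0.11] target [545.1  -5.2   6. ]
```

View pics/c3.png

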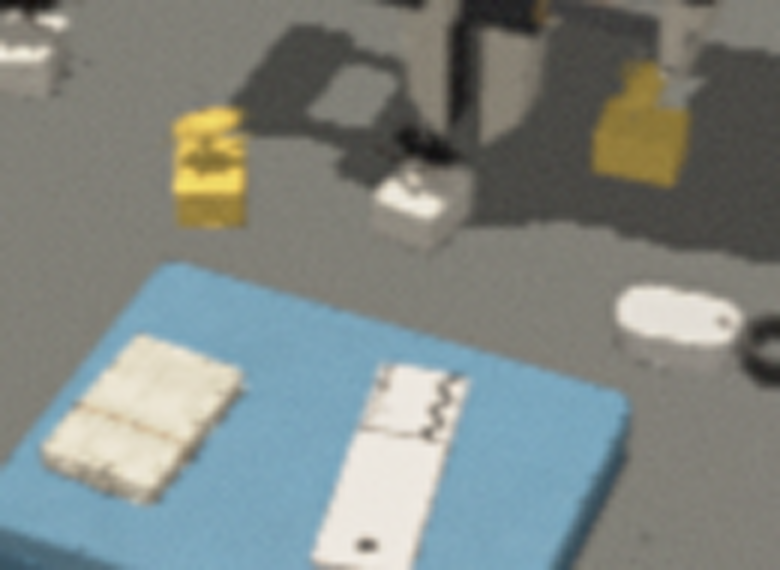

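The fingers stand behind the cube (crop (425,205)), with the gap at (465,90) in line with it along the push direction. Now I push.

Call:
arm_command(gripper=[10,10,10,10,10], dp=[[0.3,0,0.1],[0.3,0,0],[0.3,0,0],[0.3,0,0],[0.3,0,0]], twist=[0,0,0,0,0])

```text
time: 5.25
tool_pos: [527.7, -53.0, 7.0]
tcp_rot: [3.141, 0.0, 1.212]
contact_force: [-0.3, -0.6, -0.5]
grip_width: 10.3
finger_force: 0.1
```

Call:
arm_command(gripper=[10,10,10,10,10], dp=[[0.2,0,0],[0.2,0,0],[0.2,0,0],[0.2,0,0],[0.2,0,0]], twist=[0,0,0,0,0])

```text
time: 5.88
tool_pos: [536.3, -29.9, 6.7]
tcp_rot: [3.142, 0.0, 1.211]
contact_force: [0.0, 0.0, -0.1]
grip_width: 9.9
finger_force: 0.0
```

```bash
python3 -c "
from h import *
units(-102.5,-22,6)
crop('side',225,215,130,95,6,'pics/c4.png')"
```

```text
t 5.88 tcp [536.3 -29.9   6.7] case [-128.7  -22.4] yaw [3.142 0.    1.211] w 9.9 F [ 0.   0.  -0.1]
units to go [ 1.05 -0.01  0.03] target [545.1  -5.2   6. ]
```

View pics/c4.png

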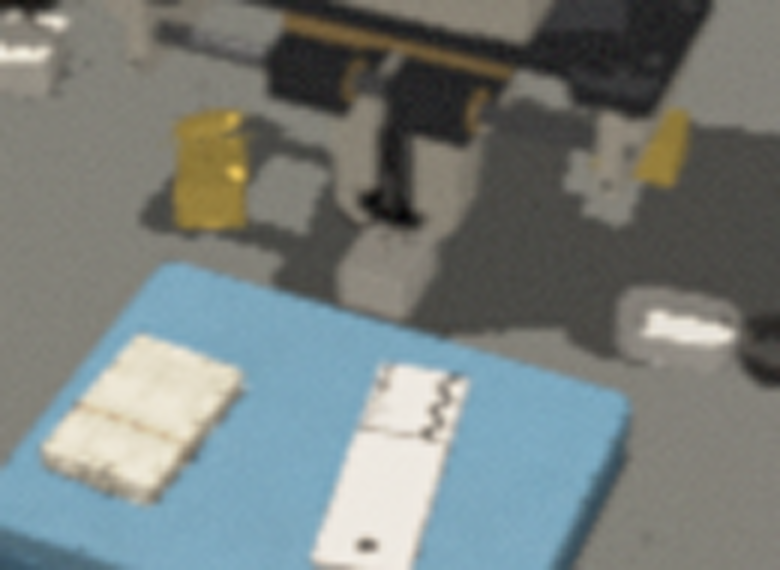

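The cube (crop (388,265)) has squared up to the fingers and is travelling towards the case. I continue slowly, watching the force.

Call:
arm_command(gripper=[10,10,10,10,10], dp=[[0.17,0,0],[0.17,0,0],[0.17,0,0],[0.17,0,0],[0.17,0,0]], twist=[0,0,0,0,0])

```text
time: 6.55
tool_pos: [543.7, -10.0, 6.7]
tcp_rot: [3.142, 0.0, 1.211]
contact_force: [-0.2, -0.5, 0.9]
grip_width: 9.9
finger_force: 0.0
```

Call:
arm_command(gripper=[10,10,10,10,10], dp=[[0.04,0,0],[0.04,0,0],[0.04,0,0],[0.04,0,0],[0,0,0]], twist=[0,0,0,0,0])

```text
time: 7.18
tool_pos: [545.1, -6.5, 6.7]
tcp_rot: [3.141, 0.0, 1.211]
contact_force: [0.3, -0.2, -0.5]
grip_width: 10.1
finger_force: 0.0
```

```bash
python3 -c "
from h import *
units(-102.5,-22,6)
crop('side',260,225,90,65,8.5,'pics/c5.png')"
```

```text
t 7.17 tcp [545.1  -6.5   6.7] case [-103.8  -22.4] yaw [3.141 0.    1.211] w 10.1 F [ 0.3 -0.2 -0.5]
units to go [ 0.05 -0.02  0.03] target [545.1  -5.2   6. ]
```

View pics/c5.png

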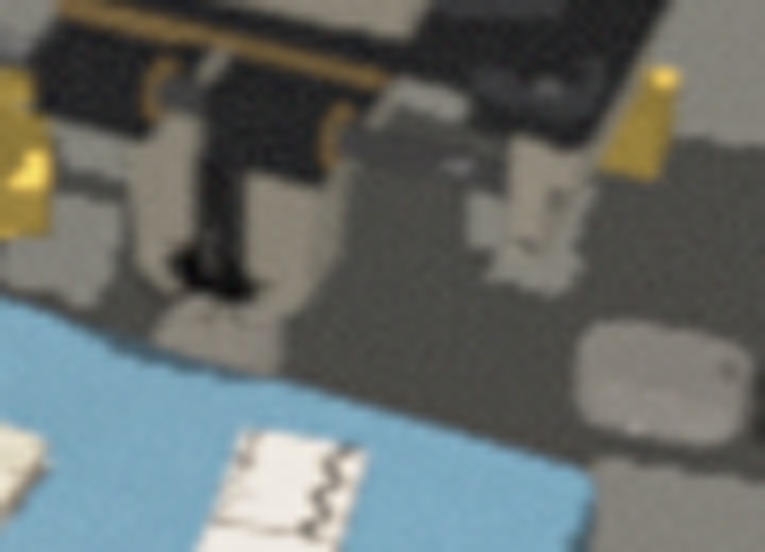

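The cube is nearly at the case. I advance in tiny steps until the force rises.

Call:
arm_command(gripper=[10,10,10,10,10], dp=[[0.02,0,0],[0.02,0,0],[0.02,0,0],[0,0,0],[0,0,0]], twist=[0,0,0,0,0])

```text
time: 7.85
tool_pos: [545.5, -5.1, 6.7]
tcp_rot: [3.142, 0.0, 1.211]
contact_force: [-0.2, -0.8, 0.5]
grip_width: 10.1
finger_force: 0.2
```

Call:
arm_command(gripper=[10,10,10,10,10], dp=[[0.02,0,0],[0.02,0,0],[0.02,0,0],[0,0,0],[0,0,0]], twist=[0,0,0,0,0])

```text
time: 8.48
tool_pos: [545.5, -4.9, 6.7]
tcp_rot: [-3.141, 0.002, 1.212]
contact_force: [-2.9, -8.1, 3.4]
grip_width: 10.2
finger_force: 4.0
```

The force has risen to 8 N at case x ≈ -102, as predicted for a flush cube. Now I back off straight, go up, and cross over to the scale's plain end.

Call:
arm_command(gripper=[10,10,10,10,10], dp=[[-0.3,0,0],[-0.7,0,0],[-0.5,0,0.0],[0,0,-1],[0,0,-1]], twist=[0,0,0,0,0])

```text
time: 9.1
tool_pos: [532.4, -39.7, 57.1]
tcp_rot: [-3.141, 0.0, 1.21]
contact_force: [0.1, 0.5, 0.4]
grip_width: 10.1
finger_force: 0.0
```

Call:
arm_command(gripper=[8,8,8,8,8], dp=[[0,0,-1],[0,0,-1],[1,-0.2,-0.5],[1,-0.2,0],[1,-0.2,0]], twist=[0,0,0,0,0])

```text
time: 9.72
tool_pos: [545.3, 36.7, 119.5]
tcp_rot: [3.141, -0.0, 1.211]
contact_force: [0.3, 0.3, -0.8]
grip_width: 8.1
finger_force: 0.0
```

Call:
arm_command(gripper=[8,8,8,8,8], dp=[[1,-0.3,0],[1,-0.3,0],[1,-0.3,0],[1,-0.3,0],[0.8,-0.2,0]], twist=[0,0,0,0,0])

```text
time: 10.35
tool_pos: [554.7, 161.7, 119.2]
tcp_rot: [-3.142, 0.0, 1.211]
contact_force: [-0.3, -0.9, 0.0]
grip_width: 8.1
finger_force: 0.0
```

```bash
python3 -c "
from h import *
units(66,29,28.5)"
```

```text
t 10.35 tcp [554.7 161.7 119.2] case [57.  28.1] yaw [-3.142  0.     1.211] w 8.1 F [-0.3 -0.9  0. ]
units to go [ 0.36 -0.04  3.63] target [557.  170.5  28.5]
```

Call:
arm_command(gripper=[8,8,8,8,8], dp=[[0.36,-0.04,0.6],[0,0,1],[0,0,1],[0,0,0.7],[0,0,0.32]], twist=[0,0,0,0,0])

```text
time: 10.98
tool_pos: [556.3, 169.6, 27.2]
tcp_rot: [-3.14, 0.001, 1.211]
contact_force: [0.8, 0.1, -0.3]
grip_width: 8.1
finger_force: 0.0
```

```bash
python3 -c "
from h import *
units(0.9,29,28.5)
crop('side',245,240,110,80,7,'pics/c6.png')"
```

```text
t 10.97 tcp [556.3 169.6  27.2] case [64.9 29.3] yaw [-3.140e+00  1.000e-03  1.211e+00] w 8.1 F [ 0.8  0.1 -0.3]
units to go [-2.56  0.01 -0.05] target [534.  109.6  28.5]
```

View pics/c6.png

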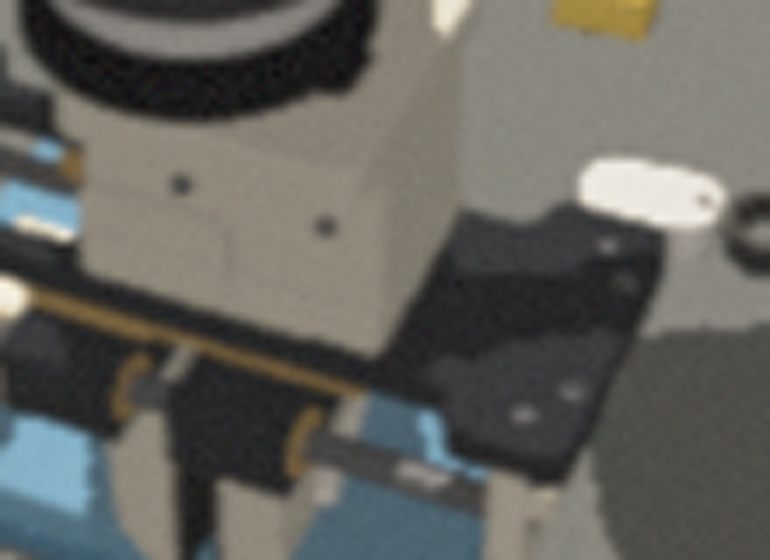

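The gripper hides the plate from here. I raise 1 mm and push slowly, stopping a few mm short, then back off to look.

Call:
arm_command(gripper=[8,8,8,8,8], dp=[[-0.2,0,-0.04],[-0.2,0,0],[-0.2,0,0],[-0.2,0,0],[-0.2,0,0]], twist=[0,0,0,0,0])

```text
time: 11.65
tool_pos: [548.1, 146.4, 29.9]
tcp_rot: [3.141, -0.0, 1.211]
contact_force: [-0.1, 0.6, 0.2]
grip_width: 8.3
finger_force: 0.1
```

Call:
arm_command(gripper=[8,8,8,8,8], dp=[[-0.2,0,0],[-0.2,0,0],[-0.2,0,0],[-0.2,0,0],[-0.2,0,0]], twist=[0,0,0,0,0])

```text
time: 12.28
tool_pos: [539.2, 123.0, 29.7]
tcp_rot: [3.142, 0.0, 1.211]
contact_force: [0.3, -0.5, -0.2]
grip_width: 7.9
finger_force: 0.1
```

Call:
arm_command(gripper=[8,8,8,8,8], dp=[[-0.15,0,0],[-0.1,0,0],[-0.1,0,0],[-0.05,0,0],[0,0,0]], twist=[0,0,0,0,0])

```text
time: 12.9
tool_pos: [535.8, 113.9, 29.7]
tcp_rot: [3.142, 0.0, 1.211]
contact_force: [0.2, 0.7, 0.5]
grip_width: 8.1
finger_force: 0.0
```

```bash
python3 -c "
from h import *
units(0.9,29,28.5)"
```

```text
t 12.9 tcp [535.8 113.9  29.7] case [ 5.5 28.9] yaw [3.142 0.    1.211] w 8.1 F [0.2 0.7 0.5]
units to go [-0.19 -0.01  0.05] target [534.  109.6  28.5]
```

Call:
arm_command(gripper=[8,8,8,8,8], dp=[[0.5,0,0],[1,0,-1],[1,0,-1],[1,0,-1],[1,0,-1]], twist=[0,0,0,0,0])

```text
time: 13.52
tool_pos: [575.6, 221.0, 130.6]
tcp_rot: [3.141, -0.0, 1.212]
contact_force: [0.2, 0.3, 0.1]
grip_width: 7.9
finger_force: 0.0
```

Call:
arm_command(gripper=[8,8,8,8,8], dp=[[1,0,0],[1,0,0],[1,0,0],[1,0,0],[0,0,0]], twist=[0,0,0,0,0])

```text
time: 14.15
tool_pos: [610.3, 315.1, 129.1]
tcp_rot: [-3.142, -0.0, 1.214]
contact_force: [0.2, -0.3, -1.3]
grip_width: 7.8
finger_force: 0.0
```

```bash
python3 - <<'E'
from h import *
units(14,29,28.5)
crop("top",145,145,150,115,5,"pics/c7.png")
E
```

```text
t 14.15 tcp [610.3 315.1 129.1] case [220.2  30.3] yaw [-3.142 -0.     1.214] w 7.8 F [ 0.2 -0.3 -1.3]
units to go [-8.25  0.01  4.02] target [538.6 121.8  28.5]
```

View pics/c7.png

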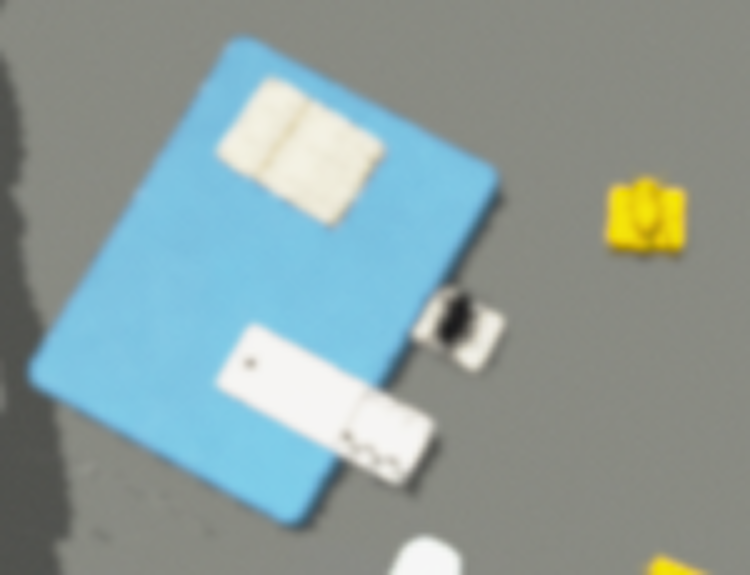

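The scale (crop (325,405)) now lies square, overhanging the edge, with the bold line just short of it. The cube (460,325) stands at the edge beside it. Now I measure both.

```bash
python3 - <<'E'
from h import *
im=cv2.imread("pics/c7_full.png")
for n,r in(("case",rect("top",im,(95,60,60),(120,255,255),(147,145,255,260),26)),("scale",rect("top",im,(0,0,190),(180,40,255),(185,207,235,246),31)),("cube",rect("top",im,(0,0,165),(180,60,255),(226,200,250,222),18))):
    print(n,np.round(r[0],1),np.round(r[1],1),round(r[2],1),tocase(r[0]).round(1))
f=lambda L:np.array(L)/5.+145-.4
for L,z in(([(255,325),(437,420),(402,488),(218,382)],31),([(437,290),(505,324),(477,372),(413,335)],18)):
    P=ray("top",f(L),z)[:,:2]; print(np.array([tocase(p) for p in P]).round(1).tolist(),tocase(P.mean(0)).round(1))
E
```

```text
case [560.   99.1] [131.1 168.2] 69.0 [0.2 0.9]
scale [511.3  66.1] [85.  29.3] 69.6 [-47.8  34.8]
cube [548.   10.7] [11.7 25.5] 70.1 [-86.7 -19. ]
[[-7.4, 20.8], [-89.9, 19.6], [-91.2, 49.6], [-6.3, 47.6]] [-48.7  34.4]
[[-61.2, -28.2], [-92.3, -29.0], [-92.1, -6.4], [-62.0, -7.4]] [-76.9 -17.7]
```

Square within 0.5°, the cube is flush, and the graduated end stands at about -89.7. It needs about 3.3 mm more, so I return behind the plain end and push to TCP x ≈ 2.2.

Call:
arm_command(gripper=[8,8,8,8,8], dp=[[-1,-0.1,0],[-1,0,0],[-1,0,0],[-1,0,0],[-1,0,0]], twist=[0,0,0,0,0])

```text
time: 14.82
tool_pos: [563.4, 195.2, 129.9]
tcp_rot: [3.142, 0.0, 1.211]
contact_force: [0.5, 0.5, 0.2]
grip_width: 8.3
finger_force: 0.0
```

Call:
arm_command(gripper=[8,8,8,8,8], dp=[[-1,0,0.5],[-1,0,0.8],[-0.8,0,1],[0,0,1],[0,0,0.6]], twist=[0,0,0,0,0])

```text
time: 15.45
tool_pos: [538.8, 130.4, 31.4]
tcp_rot: [-3.141, 0.001, 1.21]
contact_force: [0.5, -0.3, 0.0]
grip_width: 7.8
finger_force: 0.0
```

Call:
arm_command(gripper=[8,8,8,8,8], dp=[[0,0,0],[0,0,0],[0,0,0],[0,0,0],[0,0,0]], twist=[0,0,0,0,0])

```text
time: 16.08
tool_pos: [539.7, 131.3, 32.5]
tcp_rot: [3.141, -0.0, 1.212]
contact_force: [-0.3, -0.3, -0.2]
grip_width: 8.1
finger_force: 0.0
```

```bash
python3 -c "
from h import *
units(2.2,33,29)"
```

```text
t 16.07 tcp [539.7 131.3  32.5] case [23.2 31.3] yaw [ 3.141 -0.     1.212] w 8.1 F [-0.3 -0.3 -0.2]
units to go [-0.84 -0.07  0.14] target [530.7 112.2  29. ]
```

Call:
arm_command(gripper=[8,8,8,8,8], dp=[[0,-0.07,0.14],[-0.2,0,0.0],[-0.2,0,0],[-0.2,0,0],[-0.1,0,0]], twist=[0,0,0,0,0])

```text
time: 16.7
tool_pos: [531.7, 115.0, 28.7]
tcp_rot: [3.142, 0.0, 1.211]
contact_force: [-0.2, 0.9, 0.0]
grip_width: 8.0
finger_force: 0.1
```

Call:
arm_command(gripper=[8,8,8,8,8], dp=[[-0.05,0,0],[-0.05,0,0],[-0.04,0,0],[0,0,0],[0,0,0]], twist=[0,0,0,0,0])

```text
time: 17.32
tool_pos: [530.5, 112.2, 28.7]
tcp_rot: [3.142, 0.0, 1.212]
contact_force: [-1.0, 1.2, -0.1]
grip_width: 7.8
finger_force: 0.0
```

```bash
python3 -c "
from h import *
units(2.2,33,29)"
```

```text
t 17.32 tcp [530.5 112.2  28.7] case [ 2.1 33.2] yaw [3.142 0.    1.212] w 7.8 F [-1.   1.2 -0.1]
units to go [ 0.    0.01 -0.01] target [530.7 112.2  29. ]
```

At x = 2.1. I back off and check.

Call:
arm_command(gripper=[8,8,8,8,8], dp=[[0.5,0,0],[1,0,-1],[1,0,-1],[1,0,-1],[1,0,-1]], twist=[0,0,0,0,0])

```text
time: 17.95
tool_pos: [570.4, 219.2, 129.6]
tcp_rot: [3.141, -0.0, 1.212]
contact_force: [-0.4, 0.5, 0.3]
grip_width: 8.3
finger_force: 0.0
```

Call:
arm_command(gripper=[8,8,8,8,8], dp=[[1,0,0],[1,0,0],[1,0,0],[1,0,0],[0,0,0]], twist=[0,0,0,0,0])

```text
time: 18.58
tool_pos: [605.1, 313.3, 128.2]
tcp_rot: [-3.142, -0.0, 1.214]
contact_force: [0.1, -0.1, -0.2]
grip_width: 8.4
finger_force: 0.0
```

```bash
python3 - <<'E'
from h import *
crop("top",175,185,90,70,8.5,"pics/c8.png")
im=cv2.imread("pics/c8_full.png")
for n,r in(("case",rect("top",im,(95,60,60),(120,255,255),(147,145,255,260),26)),("scale",rect("top",im,(0,0,190),(180,40,255),(180,207,238,248),31))):
    print(n,np.round(r[0],1),np.round(r[1],1),round(r[2],1),tocase(r[0]).round(1))
E
```

```text
case [560.  99.] [131.1 168.3] 68.9 [0.2 0.9]
scale [510.   62.9] [85.  29.3] 69.3 [-51.3  34.9]
```

View pics/c8.png

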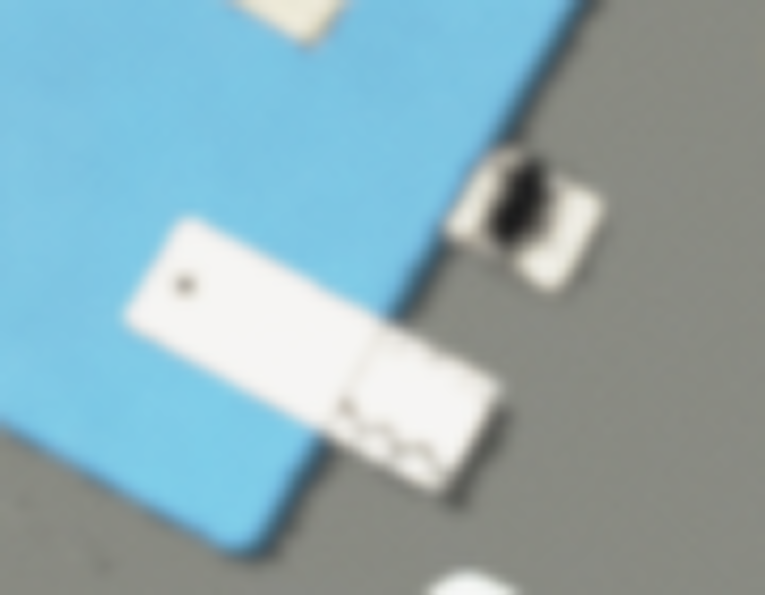

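The scale end is at about -93 (finger-based estimate about -92) and square. The cube is flush with a side distance of about 52 mm, and the robot is clear. Handing in.

```bash
python3 -c "
from plant import *
print(close_job())"
```

```text
the job is handed in; nothing more can be done
None
```

I handed the job in, but it returned no verdict. By my last measurements, the cube stands flush against the case and the scale overhangs its edge by about 29–30 mm, square and about 52 mm to the side of the beetle.

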